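# Set the needle valve in the clamp's air box

### The job

On the bench is the air box of the glue-up clamp: lift its hinged cover until it rests open on its stop, then screw the knurled knob of the needle valve inside clockwise until it bottoms out on its seat, and back it off a quarter turn. Finish still gripping the knob there and holding it still, so that it cannot creep while I nip up the lock nut underneath it. Leave the cover open by itself on its stop and the things lying around the box where they are.

Things in the scene. Friction and masses are not known exactly. Their poses are not given: they have to be found in the camera images.
- airbox: Grey box screwed to the bench, place and yaw vary: base 170 mm (x) by 260 (y), 56 high, 4 mm walls, open on top, closed by the hinged cover (clear window, 112 mm over all). Origin: centre of its underside; x points from the front (pull tab) to the hinge, z up. Inside: a needle valve with the knob, a directional valve (56 mm high) and a gauge (48), both over 85 mm from the knob axis.
- cover (a joint): Hinge of the cover along the box's far top edge, rad: 0 closed, grows as the near edge is lifted, 1.65 (just past upright) on its stop, two brackets behind the box. About 0.4 kg (0.8 to 1.3 times). Let go below about 1.05 rad it falls shut; past 1.25 it sinks on to the stop by its own weight and stays. Skirts 55 mm deep all round.
- cover_tab (a point): Grip point on the cover's black pull tab, a bar 24 mm wide (box y), 10 thick (box z), 38 long, standing out to the front (box -x) from the middle of the front skirt; the point is 25 mm from the skirt, mid-width, mid-thickness, 77 mm above the bench when closed. At the stop the tab points up. Pinched across its width it pivots between the fingers as the cover swings.
- cover_hinge (a point): Middle of the cover's hinge line, 57 mm above the bench; the line runs along the box's y. 196 mm from cover_tab.
- valve_knob (a joint): Turn of the needle valve's knob, rad: 0 = screwed fully in, needle on its seat, a hard stop; grows as it is unscrewed (anticlockwise seen from above), up to 6.28. Starts between 2.0 and 3.6, stays where it is left, takes about 0.05 N m to turn. Right-hand thread, 2 mm a turn.
- knob_grip (a point): Point on the knob's vertical axis, 13 mm above its underside, 71 mm above the bench (up to 2 mm more when unscrewed). Knurled dark steel cylinder 32 mm across, 24 tall, white line on top, on a brass valve, thin brass lock nut under it. The axis is 35 mm to +y and 10 mm to -x of the box's origin, box frame. Fingers have room all round to 19 mm below the point.
- bowl: Bystander: empty terracotta bowl, 110 mm across, 50 mm high, to the box's +y side. Origin under its centre.
- spanner: Bystander: steel spanner 170 mm long lying flat on the box's -y side, 8 mm thick. Origin under its middle.
- tape: Bystander: roll of brown tape, 96 mm across, 24 mm high, beyond the spanner. Origin under its centre.
- glue: Bystander: white glue bottle 58 mm across, 165 mm tall, beyond the bowl. Origin under its centre.

How it is judged (in metres and radians):
On the way, in this order (a step that is already met when the one before it is completed fails the run):
1. the cover is open and resting on its stop (value of joint cover above 1.58 rad and velocity of joint cover below 0.1 rad/s), for 0.2 s.
2. the knob is screwed in until it bottoms out, the cover still open (value of joint cover above 1.58 rad and value of joint valve_knob below 0.06 rad), for 0.2 s.
At the end, for the whole second after the job is handed in: Cover open on its stop by itself (over 1.58 rad, not pressed by the robot); knob, once bottomed out, now a quarter turn off its seat (1.57 +- 0.37 rad), still and gripped (over 4 N, within 25 mm of knob_grip); bowl, spanner, tape, glue within 30 mm of their starts (value of joint cover above 1.58 rad and value of joint valve_knob between 1.2 and 1.94 rad and velocity of joint valve_knob between -0.1 and 0.1 rad/s and contact force between the fingers and valve_knob above 4 N and distance between the grasp point and knob_grip below 0.025 m and contact force between each of the fingers, the arm and cover below 0.5 N and distance of each of bowl, spanner, tape, glue from where it was at the start of the episode below 0.03 m); the arm keeps its last pose, push and grip.
It fails at once if a bystander is knocked away or over (distance of any of bowl, spanner, tape, glue from where it was at the start of the episode above 0.03 m or angle between glue's own z axis and vertical above 0.5 rad).
It also fails if it takes over 64 s, if anything falls off the work surface, if the arm or the gripper's body presses on something with over 40 N, if the wrist force passes 120 N, or if a joint passes its speed limit or range.

### The arm

A 7-joint arm with a two-finger parallel gripper is mounted at the origin on the work surface. World frame = base frame: x ahead of the robot, y to its left, z up, the work surface at z = 0. Lengths are in m, angles in degrees, forces in N, time in s.
With the tool pointing down it reaches from about 0.425 to 0.925 m from the base axis. Payload 6.8 kg.
Tool frame: the origin (TCP) lies between the finger pads; the fingertips stand manip.nose_length ahead of it and the grasp point (between the pads) lies 3 mm ahead of it (manip.nose_length is the distance from the TCP to the fingertips, in m); z points along the fingers, y is the line along which they close (so a half turn about z gives the same grasp; the last joint's range is limited). The gripper opens to 85 mm and grips with 20 to 120 N. Pads are 22 mm wide; open, the fingers measure 114 mm over their backs; the gripper's body (76 mm by 85 mm) begins 54 mm behind the grasp point. The pads swing forward as they close: fully open they stand 13 mm farther back than shut.
Start: joints at [62.733, 27.33, 1.283, 89.118, -0.659, 63.558, -4.761], TCP at [0.243, -0.63, 0.253] pointing down, gripper open.
Joint ranges: [-169.35, 169.35], [-19.33, 120.38], [-80.79, 83.38], [13.8, 139.57], [-78.32, 258.32], [9.67, 109.79], [-169.56, 169.56]. Speed limits (degrees/s): [136.94, 136.94, 180, 180, 180, 180, 180].

### API

Orientations are given as [roll, pitch, yaw] about the fixed x, y, z axes, in that order (R = Rz(yaw) Ry(pitch) Rx(roll)).
In Python, from workcell import sensors, vision, job, manip gives the robot as it stands.
- The arm moves only by the tool carry_out, never from a script. Its argument "increments" is a list of rows, each an object of numbers: "x", "y", "z": the shift along the tool's x, y, z each as a share of 0.04 m, from -1 to 1; "rx", "ry", "rz": the turn, a rotation vector about the tool's x, y, z each as a share of 0.08 rad, from -1 to 1; "hand": the finger opening in mm, from 0 to 85.4. A call has exactly 5 rows; each row shifts and turns the commanded pose from where the row before left it, along the tool's axes as they then stand; what a row does not reach is not made up. A row lasts 1/12 s, in which the tool goes at most 41.7 mm and 7.16 degrees, less where a joint would pass 70% of its speed; a pose out of reach is approached as far as the arm can. A call with a number of a shift or a turn outside -1 to 1 is refused whole. A call with a gripper value outside its range is refused whole. The fingers move at their own pace and stop on an object; "squeeze" is the grip in N (left out, the last holds). Time passes only in rows, so rows that do not move let the fingers close, or fill a call up. It gives the time, the measured TCP pose, the force, the opening and the grip force at its end, in the units of the state.
- sensors.sense(): the state, without advancing time (a new reading comes with each control period).
- vision.snapshot(name): name is "side" or "top"; returns a dict with "frame" (400x640x3 uint8, blue, green, red), "fx", "fy", "cx", "cy" (pixels), "R" (3x3) and "t" (3): a world point X has camera coordinates R X + t. Camera axes: x right, y down, z forward; pixel columns grow to the right and rows downward; lengths in m; the calibration is good to about 2 mm. A picture is of the moment at which its call begins. There is no depth.
- job.job_done(): hands the job in; it is judged then, once.
The state is a dict: "t": time; "joint_positions": joint angles; "joint_vel": joint speeds; "joint_torque": joint torques, N m; "tool_pos": TCP position; "tool_rot": TCP orientation; "ft_force": force on the tool from outside, world axes, zero at the start; "ft_torque": the same for the moment, N m; "finger_gap": finger opening in m; "grasp_force": force on a finger pad.
Only numpy, scipy, OpenCV 4.12 (cv2) and the standard library are available. Lean on these libraries where they do the work, as an engineer would, in place of code of your own. Each camera call takes 0.05 s, during which the arm holds its last target. There are 200 camera calls.

## Working session

There is one attempt and no reset: what is moved stays moved. The work goes in short steps, Python scripts to look and compute and a tool call to move; the robot and the scene stay as the last step left them, time stands still between calls to the robot, and variables do not carry over. Pictures are saved under pics/ and viewed, at most 10 in all, crops included, and the job is handed in when it is done.

Besides the shell and the picture viewer there is one more tool, called after ">>>" in YAML: its name, and indented under it one key for each argument. carry_out: Moves the arm, as the interface text tells. Its arguments: {"type":"object","properties":{"increments":{"type":"array"},"squeeze":{"type":"number"}},"required":["increments"]}

```bash
ls; mkdir -p pics
python3 - <<'E'
from workcell import sensors, vision, manip
import cv2
print(sensors.sense()); print(manip.nose_length)
for n in("top","side"):
    s=vision.snapshot(n); cv2.imwrite(f"pics/{n}0.png",s["frame"]); print(n,s["fx"],s["fy"],s["cx"],s["cy"],s["R"],s["t"])
E
```

```text
pics
{'t': 0.0, 'joint_positions': array([62.73252918, 27.3767523 ,  1.28047841, 89.1793679 , -0.65952183,
       63.55787589, -4.76172873]), 'joint_vel': array([-0.04986694,  0.05936328, -0.01585478, -0.01005541, -0.07227863,
       -0.03160743,  0.08260208]), 'joint_torque': array([ 2.09892814e-04, -5.96451795e+01,  1.60823911e+00, -2.81191367e+01,
        1.25412340e-02,  9.47741442e-03,  2.55452346e-05]), 'tool_pos': array([ 0.24249297, -0.62933503,  0.25230687]), 'tool_rot': array([-1.79893627e+02,  7.65714335e-03,  2.10738530e+01]), 'ft_force': array([-0.85402274,  0.59566199, -0.67384405]), 'ft_torque': array([-0.0034831 , -0.05313505,  0.01380572]), 'grasp_force': 0.0, 'finger_gap': 0.08535218350482111}
0.022
top 367.75012818039926 367.75012818039926 320.5495554027292 197.5465298226846 [[ 2.87476283e-02 -9.99586536e-01  5.75325221e-04]
 [-9.89092880e-01 -2.85290069e-02 -1.44503877e-01]
 [ 1.44460544e-01  3.58509367e-03 -9.89504067e-01]] [0.04433688 0.57581245 1.16992708]
side 415.38390400606204 415.38390400606204 324.67641889231413 205.59417657223938 [[ 0.99536249 -0.09509195 -0.01452712]
 [-0.06344542 -0.53544699 -0.8421824 ]
 [ 0.07230626  0.83919845 -0.538997  ]] [-0.55067321  0.129061    1.10058338]
```

View pics/top0.png

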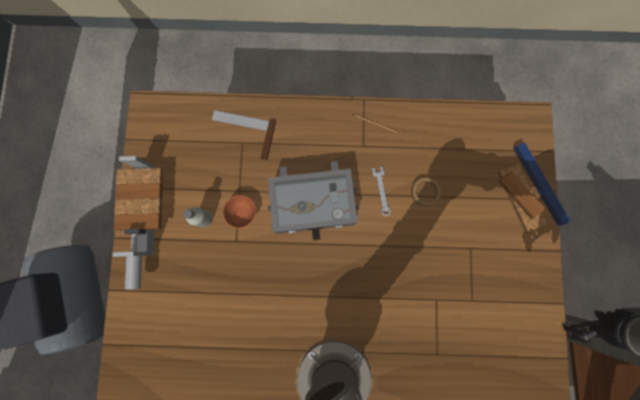

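View pics/side0.png

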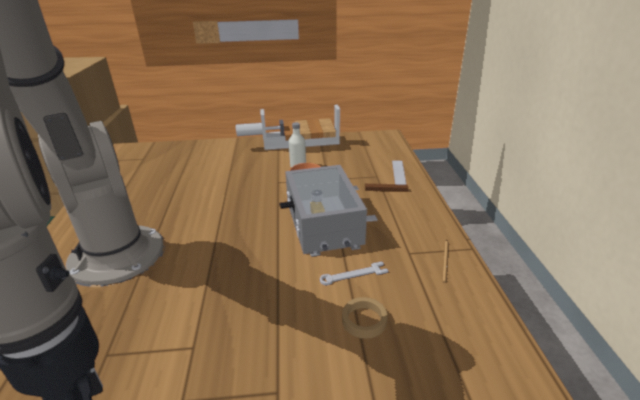

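The top view shows the box near (313,200) px with its black tab at (316,234), the bowl at (240,210), the glue at (197,216), the spanner at (381,191) and the tape at (426,190). The side view shows the tab at (287,205) and the box at (325,208).

```bash
cat > h.py <<'E'
import numpy as np, cv2
from workcell import sensors, vision, manip
def ray(s,u,v):
    R,t=np.array(s["R"]),np.array(s["t"])
    d=R.T@np.array([(u-s["cx"])/s["fx"],(v-s["cy"])/s["fy"],1]); return -R.T@t,d/np.linalg.norm(d)
def plane(s,u,v,z):
    c,d=ray(s,u,v); return c+d*(z-c[2])/d[2]
def tri(s1,p1,s2,p2):
    c1,d1=ray(s1,*p1);c2,d2=ray(s2,*p2)
    k=np.linalg.lstsq(np.c_[d1,-d2],c2-c1,rcond=None)[0]
    a,b=c1+k[0]*d1,c2+k[1]*d2; return (a+b)/2,np.linalg.norm(a-b)
def proj(s,X):
    q=np.array(s["R"])@X+s["t"]; return np.array([s["fx"]*q[0]/q[2]+s["cx"],s["fy"]*q[1]/q[2]+s["cy"]])
def blob(mask,box):
    x0,y0,x1,y1=box; m=np.zeros_like(mask); m[y0:y1,x0:x1]=mask[y0:y1,x0:x1]
    n,l,st,c=cv2.connectedComponentsWithStats(m); i=1+np.argmax(st[1:,4]); return c[i],st[i],(l==i).astype(np.uint8)
def pose(): 
    s=sensors.sense(); return s
E
python3 - <<'E'
from h import *
T=vision.snapshot("top");S=vision.snapshot("side")
dk=lambda s:(s["frame"].max(2)<45).astype(np.uint8)
a,sa,_=blob(dk(T),(300,222,335,245)); b,sb,_=blob(dk(S),(272,195,297,215))
print(a,sa,b,sb,tri(T,a,S,b))
hsv=cv2.cvtColor(T["frame"],cv2.COLOR_BGR2HSV)
m=((hsv[...,1]<60)&(hsv[...,2]>70)).astype(np.uint8)
c,st,bm=blob(m,(262,160,362,238)); print(c,st)
bm=cv2.morphologyEx(bm,cv2.MORPH_CLOSE,np.ones((9,9)));bm=cv2.morphologyEx(bm,cv2.MORPH_OPEN,np.ones((15,15)))
r=cv2.minAreaRect(cv2.findContours(bm,0,2)[0][0]);pts=cv2.boxPoints(r);print(r)
P=np.array([plane(T,*p,.112) for p in pts]);print(P,P.mean(0),[np.linalg.norm(P[i]-P[i-1]) for i in range(4)])
A=cv2.resize(T["frame"][155:245,255:365],None,fx=3.6,fy=3.6,interpolation=2);B=cv2.resize(S["frame"][155:265,270:390],(396,363),interpolation=2)
A=cv2.copyMakeBorder(A,0,363-A.shape[0],0,4,0);cv2.imwrite("pics/c1.png",np.hstack([A,B]))
E
```

```text
[315.6  233.15] [314 230   4   8  20] [287.34615385 204.59615385] [281 202  13   6  52] (array([0.45623463, 0.07317551, 0.07550775]), np.float64(0.0017585147188848899))
[312.14632628 199.62391034] [ 268  161   90   73 4818]
((311.9512634277344, 200.60281372070312), (59.18682861328125, 85.14082336425781), 84.4006576538086)
[[ 0.62950726  0.23112631  0.112     ]
 [ 0.66376057 -0.03351018  0.112     ]
 [ 0.47942044 -0.05429178  0.112     ]
 [ 0.44658019  0.20431646  0.112     ]] [0.55481711 0.0869102  0.112     ] [np.float64(0.1848812604549539), np.float64(0.26684408161244483), np.float64(0.18550783576748223), np.float64(0.26068507257368134)]
```

View pics/c1.png

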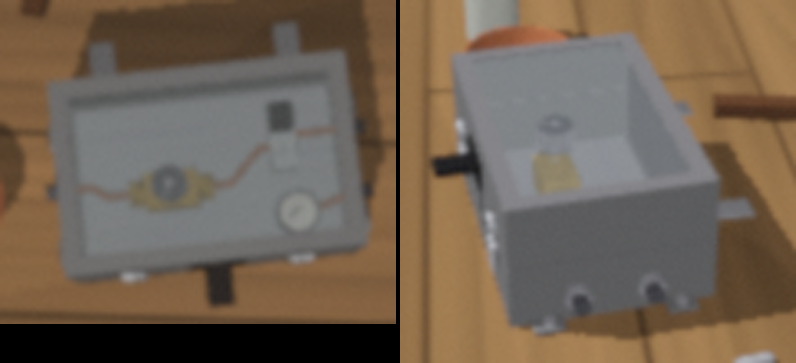

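>>> carry_out:
  increments:
    - {"rz": 1, "hand": 60}
    - {"rz": 1}
    - {"rz": 1, "x": 0.3, "y": -0.4}
    - {"x": 0.55, "y": -0.73}
    - {"x": 0.55, "y": -0.73}

```text
invalid input
```

>>> carry_out:
  increments:
    - {"x": 0.55, "y": -0.73}
    - {"x": 0.55, "y": -0.73}
    - {"x": 0.55, "y": -0.73}
    - {"x": 0.55, "y": -0.73}
    - {"x": 0.55, "y": -0.73}

```text
invalid input
```

```bash
python3 -c "
from h import *
s=pose();print(s['t'],s['tool_pos'],s['tool_rot'],s['joint_positions'],s['ft_force'])"
```

```text
0.2 [ 0.24258639 -0.62956802  0.25271293] [-1.79937448e+02  3.49182058e-03  2.10743316e+01] [62.73349159 27.35923086  1.28161821 89.15215404 -0.66003202 63.55860115
 -4.75932309] [-1.00715811  0.03855369 -0.26250696]
```

>>> carry_out:
  increments:
    - {"x": 0, "y": 0, "z": 0, "rx": 0, "ry": 0, "rz": 1, "hand": 60}
    - {"x": 0, "y": 0, "z": 0, "rx": 0, "ry": 0, "rz": 1, "hand": 60}
    - {"x": 0.3, "y": -0.4, "z": 0, "rx": 0, "ry": 0, "rz": 1, "hand": 60}
    - {"x": 0.55, "y": -0.73, "z": 0, "rx": 0, "ry": 0, "rz": 0, "hand": 60}
    - {"x": 0.55, "y": -0.73, "z": 0, "rx": 0, "ry": 0, "rz": 0, "hand": 60}
  squeeze: 40

```text
t: 0.62
tool_pos: [0.2866, -0.548, 0.2528]
tool_rot: [-180.0, 0.0, 7.1]
ft_force: [1.8, 1.0, -0.0]
finger_gap: 0.06
grasp_force: 0.0
```

>>> carry_out:
  increments:
    - {"x": 0.55, "y": -0.73, "z": 0, "rx": 0, "ry": 0, "rz": 0, "hand": 60}
    - {"x": 0.55, "y": -0.73, "z": 0, "rx": 0, "ry": 0, "rz": 0, "hand": 60}
    - {"x": 0.55, "y": -0.73, "z": 0, "rx": 0, "ry": 0, "rz": 0, "hand": 60}
    - {"x": 0.55, "y": -0.73, "z": 0, "rx": 0, "ry": 0, "rz": 0, "hand": 60}
    - {"x": 0.55, "y": -0.73, "z": 0, "rx": 0, "ry": 0, "rz": 0, "hand": 60}

```text
t: 1.03
tool_pos: [0.3783, -0.3877, 0.2533]
tool_rot: [180.0, -0.0, 7.3]
ft_force: [0.7, 0.1, 0.1]
finger_gap: 0.0599
grasp_force: 0.0
```

>>> carry_out:
  increments:
    - {"x": 0.55, "y": -0.73, "z": 0, "rx": 0, "ry": 0, "rz": 0, "hand": 60}
    - {"x": 0.55, "y": -0.73, "z": 0, "rx": 0, "ry": 0, "rz": 0, "hand": 60}
    - {"x": 0.3, "y": -0.9, "z": 0, "rx": 0, "ry": 0, "rz": 0, "hand": 60}
    - {"x": 0.06, "y": -0.9, "z": 0, "rx": 0, "ry": 0, "rz": 0, "hand": 60}
    - {"x": 0.06, "y": -0.9, "z": 0, "rx": 0, "ry": 0, "rz": 0, "hand": 60}

```text
t: 1.45
tool_pos: [0.4172, -0.2146, 0.2532]
tool_rot: [-180.0, -0.0, 7.4]
ft_force: [0.4, 0.5, 0.5]
finger_gap: 0.0601
grasp_force: 0.0
```

>>> carry_out:
  increments:
    - {"x": 0, "y": -0.9, "z": 0, "rx": 0, "ry": 0, "rz": 0, "hand": 60}
    - {"x": 0, "y": -0.9, "z": 0, "rx": 0, "ry": 0, "rz": 0, "hand": 60}
    - {"x": 0, "y": -0.5, "z": 0, "rx": 0, "ry": 0, "rz": 0, "hand": 60}
    - {"x": 0, "y": 0, "z": 0, "rx": 0, "ry": 0, "rz": 0, "hand": 60}
    - {"x": 0, "y": 0, "z": 0, "rx": 0, "ry": 0, "rz": 0, "hand": 60}

```text
t: 1.87
tool_pos: [0.4052, -0.1246, 0.2535]
tool_rot: [180.0, -0.0, 7.5]
ft_force: [-0.4, -0.6, -0.4]
finger_gap: 0.06
grasp_force: 0.0
```

```bash
python3 -c "
from h import *
s=pose();print(s['t'],s['tool_pos'],s['tool_rot'],s['joint_positions'],s['ft_force'])"
```

```text
1.8667 [ 0.40519989 -0.12459702  0.25349717] [ 1.79971906e+02 -2.16219310e-02  7.46997669e+00] [ 21.2236246    3.99193083 -13.09939842 120.75043012   1.12494696
  55.33796607 -75.0145123 ] [-0.35154998 -0.63613556 -0.44471975]
```

>>> carry_out:
  increments:
    - {"x": 0.4, "y": -0.8, "z": 0, "rx": 0, "ry": 0, "rz": 0, "hand": 60}
    - {"x": 0.4, "y": -0.8, "z": 0, "rx": 0, "ry": 0, "rz": 0, "hand": 60}
    - {"x": 0.3, "y": -0.8, "z": 0, "rx": 0, "ry": 0, "rz": 0, "hand": 60}
    - {"x": 0.3, "y": -0.8, "z": 0, "rx": 0, "ry": 0, "rz": 0, "hand": 60}
    - {"x": 0.2, "y": -0.8, "z": 0.4, "rx": 0, "ry": 0, "rz": 0, "hand": 60}

```text
t: 2.28
tool_pos: [0.4516, 0.042, 0.2395]
tool_rot: [180.0, -0.4, 7.1]
ft_force: [1.5, -0.2, -0.6]
finger_gap: 0.0601
grasp_force: 0.0
```

>>> carry_out:
  increments:
    - {"x": 0.07, "y": -0.75, "z": 0.6, "rx": 0, "ry": 0, "rz": 0, "hand": 60}
    - {"x": 0, "y": 0, "z": 0.6, "rx": 0, "ry": 0, "rz": 0, "hand": 60}
    - {"x": 0, "y": 0, "z": 0.4, "rx": 0, "ry": 0, "rz": 0, "hand": 60}
    - {"x": 0, "y": 0, "z": 0, "rx": 0, "ry": 0, "rz": 0, "hand": 60}
    - {"x": 0, "y": 0, "z": 0, "rx": 0, "ry": 0, "rz": 0, "hand": 60}

```text
t: 2.7
tool_pos: [0.4474, 0.0704, 0.1728]
tool_rot: [180.0, 0.1, 7.2]
ft_force: [0.2, -0.6, -0.4]
finger_gap: 0.06
grasp_force: 0.0
```

```bash
python3 -c "
from h import *
s=pose();print(s['t'],s['tool_pos'],s['tool_rot'],s['joint_positions'],s['ft_force'])
T=vision.snapshot('top');S=vision.snapshot('side')
A=cv2.resize(T['frame'][165:245,260:365],(400,305),interpolation=2);B=cv2.resize(S['frame'][130:250,250:390],(400,343),interpolation=2)
A=cv2.copyMakeBorder(A,0,38,0,0,0);cv2.imwrite('pics/c2.png',np.hstack([A,B]))
"
```

```text
2.7 [0.44738116 0.07039295 0.1727847 ] [1.79988692e+02 1.15420399e-01 7.21339248e+00] [   3.58524404   14.22789182  -23.14918339  121.67984299    7.75810184
   45.57579784 -107.17078735] [ 0.16462484 -0.55228317 -0.43107128]
```

View pics/c2.png

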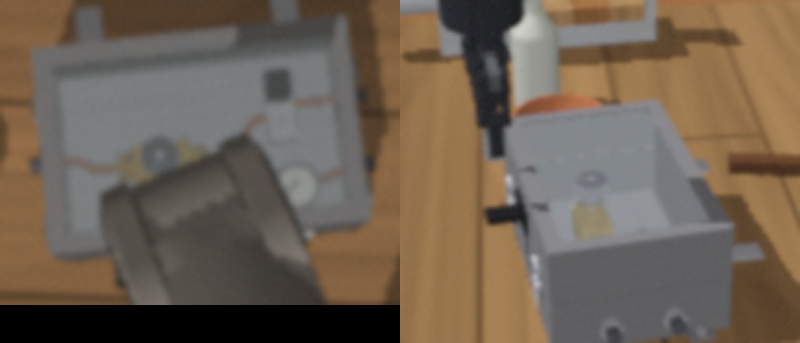

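The side crop shows the fingers directly above the tab (crop (490,150) over (505,213)), so the estimate holds. I'll descend and pinch.

>>> carry_out:
  increments:
    - {"x": 0.08, "y": -0.04, "z": 0.6, "rx": 0, "ry": 0, "rz": 0, "hand": 60}
    - {"x": 0, "y": 0, "z": 0.6, "rx": 0, "ry": 0, "rz": 0, "hand": 60}
    - {"x": 0, "y": 0, "z": 0.6, "rx": 0, "ry": 0, "rz": 0, "hand": 60}
    - {"x": 0, "y": 0, "z": 0.4, "rx": 0, "ry": 0, "rz": 0, "hand": 60}
    - {"x": 0, "y": 0, "z": 0.1, "rx": 0, "ry": 0, "rz": 0, "hand": 60}

```text
t: 3.22
tool_pos: [0.45, 0.0727, 0.0803]
tool_rot: [180.0, 0.1, 7.2]
ft_force: [-0.3, -0.7, 0.2]
finger_gap: 0.0599
grasp_force: 0.0
```

>>> carry_out:
  increments:
    - {"x": 0, "y": 0, "z": 0, "rx": 0, "ry": 0, "rz": 0, "hand": 15}
    - {"x": 0, "y": 0, "z": 0, "rx": 0, "ry": 0, "rz": 0, "hand": 15}
    - {"x": 0, "y": 0, "z": 0, "rx": 0, "ry": 0, "rz": 0, "hand": 15}
    - {"x": 0, "y": 0, "z": 0, "rx": 0, "ry": 0, "rz": 0, "hand": 15}
    - {"x": 0, "y": 0, "z": 0, "rx": 0, "ry": 0, "rz": 0, "hand": 15}
  squeeze: 40

```text
t: 3.63
tool_pos: [0.4519, 0.0706, 0.0832]
tool_rot: [179.8, -0.1, 7.2]
ft_force: [1.0, -8.9, 5.7]
finger_gap: 0.0233
grasp_force: 39.0
```

```bash
python3 -c "
import numpy as np
th=np.linspace(0,1.5,26);x=-.195*np.cos(th)+.02*np.sin(th);z=.195*np.sin(th)+.02*np.cos(th)
print(np.round(np.c_[th[1:],np.diff(x)/.04,-np.diff(z)/.04],2).tolist())"
```

```text
[[0.06, 0.04, -0.29], [0.12, 0.06, -0.29], [0.18, 0.07, -0.28], [0.24, 0.09, -0.28], [0.3, 0.11, -0.27], [0.36, 0.12, -0.27], [0.42, 0.14, -0.26], [0.48, 0.15, -0.25], [0.54, 0.17, -0.24], [0.6, 0.18, -0.23], [0.66, 0.2, -0.22], [0.72, 0.21, -0.21], [0.78, 0.22, -0.19], [0.84, 0.23, -0.18], [0.9, 0.24, -0.17], [0.96, 0.25, -0.15], [1.02, 0.26, -0.14], [1.08, 0.27, -0.12], [1.14, 0.28, -0.1], [1.2, 0.28, -0.09], [1.26, 0.29, -0.07], [1.32, 0.29, -0.05], [1.38, 0.29, -0.03], [1.44, 0.29, -0.02], [1.5, 0.29, 0.0]]
```

>>> carry_out:
  increments:
    - {"x": 0.04, "y": 0.03, "z": -0.29, "rx": 0, "ry": 0, "rz": 0, "hand": 15}
    - {"x": 0.06, "y": 0.02, "z": -0.29, "rx": 0, "ry": 0, "rz": 0, "hand": 15}
    - {"x": 0.07, "y": 0, "z": -0.28, "rx": 0, "ry": 0, "rz": 0, "hand": 15}
    - {"x": 0.09, "y": 0, "z": -0.28, "rx": 0, "ry": 0, "rz": 0, "hand": 15}
    - {"x": 0.11, "y": 0, "z": -0.27, "rx": 0, "ry": 0, "rz": 0, "hand": 15}

```text
t: 4.05
tool_pos: [0.4664, 0.0726, 0.1395]
tool_rot: [179.9, -0.2, 7.3]
ft_force: [3.2, -1.5, -6.5]
finger_gap: 0.0233
grasp_force: 39.8
```

>>> carry_out:
  increments:
    - {"x": 0.12, "y": 0, "z": -0.27, "rx": 0, "ry": 0, "rz": 0, "hand": 15}
    - {"x": 0.14, "y": 0, "z": -0.26, "rx": 0, "ry": 0, "rz": 0, "hand": 15}
    - {"x": 0.15, "y": 0, "z": -0.25, "rx": 0, "ry": 0, "rz": 0, "hand": 15}
    - {"x": 0.17, "y": 0, "z": -0.24, "rx": 0, "ry": 0, "rz": 0, "hand": 15}
    - {"x": 0.18, "y": 0, "z": -0.23, "rx": 0, "ry": 0, "rz": 0, "hand": 15}

```text
t: 4.47
tool_pos: [0.4963, 0.0768, 0.1892]
tool_rot: [180.0, -0.2, 7.3]
ft_force: [5.5, -0.6, -9.4]
finger_gap: 0.0232
grasp_force: 39.8
```

>>> carry_out:
  increments:
    - {"x": 0.2, "y": 0, "z": -0.22, "rx": 0, "ry": 0, "rz": 0, "hand": 15}
    - {"x": 0.21, "y": 0, "z": -0.21, "rx": 0, "ry": 0, "rz": 0, "hand": 15}
    - {"x": 0.22, "y": 0, "z": -0.19, "rx": 0, "ry": 0, "rz": 0, "hand": 15}
    - {"x": 0.23, "y": 0, "z": -0.18, "rx": 0, "ry": 0, "rz": 0, "hand": 15}
    - {"x": 0.24, "y": 0, "z": -0.17, "rx": 0, "ry": 0, "rz": 0, "hand": 15}

```text
t: 4.88
tool_pos: [0.5388, 0.0827, 0.2273]
tool_rot: [180.0, 0.0, 7.3]
ft_force: [2.5, 1.5, -11.5]
finger_gap: 0.0229
grasp_force: 40.4
```

>>> carry_out:
  increments:
    - {"x": 0.25, "y": 0, "z": -0.15, "rx": 0, "ry": 0, "rz": 0, "hand": 15}
    - {"x": 0.26, "y": 0, "z": -0.14, "rx": 0, "ry": 0, "rz": 0, "hand": 15}
    - {"x": 0.27, "y": 0, "z": -0.12, "rx": 0, "ry": 0, "rz": 0, "hand": 15}
    - {"x": 0.28, "y": 0, "z": -0.1, "rx": 0, "ry": 0, "rz": 0, "hand": 15}
    - {"x": 0.28, "y": 0, "z": -0.09, "rx": 0, "ry": 0, "rz": 0, "hand": 15}

```text
t: 5.3
tool_pos: [0.5914, 0.0901, 0.2512]
tool_rot: [-180.0, 0.1, 7.3]
ft_force: [-0.8, 1.8, -7.9]
finger_gap: 0.0228
grasp_force: 40.9
```

>>> carry_out:
  increments:
    - {"x": 0.29, "y": 0, "z": -0.07, "rx": 0, "ry": 0, "rz": 0, "hand": 15}
    - {"x": 0.29, "y": 0, "z": -0.05, "rx": 0, "ry": 0, "rz": 0, "hand": 15}
    - {"x": 0.29, "y": 0, "z": -0.03, "rx": 0, "ry": 0, "rz": 0, "hand": 15}
    - {"x": 0.29, "y": 0, "z": -0.02, "rx": 0, "ry": 0, "rz": 0, "hand": 15}
    - {"x": 0.29, "y": 0, "z": 0, "rx": 0, "ry": 0, "rz": 0, "hand": 15}

```text
t: 5.72
tool_pos: [0.6489, 0.0982, 0.2583]
tool_rot: [-179.9, 0.1, 7.4]
ft_force: [-1.7, 1.7, -3.4]
finger_gap: 0.0234
grasp_force: 42.0
```

>>> carry_out:
  increments:
    - {"x": 0.25, "y": 0, "z": 0.02, "rx": 0, "ry": 0, "rz": 0, "hand": 15}
    - {"x": 0.15, "y": 0, "z": 0.02, "rx": 0, "ry": 0, "rz": 0, "hand": 15}
    - {"x": 0, "y": 0, "z": 0, "rx": 0, "ry": 0, "rz": 0, "hand": 50}
    - {"x": 0, "y": 0, "z": 0, "rx": 0, "ry": 0, "rz": 0, "hand": 60}
    - {"x": 0, "y": 0, "z": 0, "rx": 0, "ry": 0, "rz": 0, "hand": 60}

```text
t: 6.13
tool_pos: [0.6657, 0.0984, 0.2562]
tool_rot: [179.9, -0.1, 7.3]
ft_force: [0.2, -0.9, 0.6]
finger_gap: 0.0581
grasp_force: 0.0
```

>>> carry_out:
  increments:
    - {"x": 0, "y": 0, "z": -0.4, "rx": 0, "ry": 0, "rz": 0, "hand": 60}
    - {"x": 0, "y": 0, "z": -0.7, "rx": 0, "ry": 0, "rz": 0, "hand": 60}
    - {"x": 0, "y": 0, "z": -0.7, "rx": 0, "ry": 0, "rz": 0, "hand": 60}
    - {"x": -0.5, "y": 0, "z": -0.2, "rx": 0, "ry": 0, "rz": 0, "hand": 60}
    - {"x": -0.8, "y": 0, "z": 0, "rx": 0, "ry": 0, "rz": 0, "hand": 60}

```text
t: 6.55
tool_pos: [0.6162, 0.0926, 0.3388]
tool_rot: [-180.0, -0.4, 7.2]
ft_force: [-0.7, 0.6, 0.0]
finger_gap: 0.06
grasp_force: 0.0
```

>>> carry_out:
  increments:
    - {"x": -0.9, "y": 0, "z": 0, "rx": 0, "ry": 0, "rz": -1, "hand": 60}
    - {"x": -0.9, "y": 0, "z": 0, "rx": 0, "ry": 0, "rz": -1, "hand": 60}
    - {"x": -0.9, "y": 0, "z": 0, "rx": 0, "ry": 0, "rz": -1, "hand": 60}
    - {"x": -0.9, "y": 0, "z": 0, "rx": 0, "ry": 0, "rz": -1, "hand": 60}
    - {"x": 0, "y": 0, "z": 0, "rx": 0, "ry": 0, "rz": -1, "hand": 60}

```text
t: 6.97
tool_pos: [0.4689, 0.0545, 0.3354]
tool_rot: [179.9, 0.3, 30.3]
ft_force: [0.5, -0.7, -0.9]
finger_gap: 0.0599
grasp_force: 0.0
```

```bash
python3 -c "
from h import *
s=pose();print(s['t'],s['tool_pos'],s['tool_rot'],s['joint_positions'],s['ft_force'])
T=vision.snapshot('top');S=vision.snapshot('side')
cv2.imwrite('pics/t3.png',T['frame']);cv2.imwrite('pics/s3.png',S['frame'])
A=cv2.resize(T['frame'][145:245,255:365],(400,364),interpolation=2);B=cv2.resize(S['frame'][100:250,250:400],(400,400),interpolation=2)
A=cv2.copyMakeBorder(A,0,36,0,0,0);cv2.imwrite('pics/c3.png',np.hstack([A,B]))
"
```

```text
6.9667 [0.46892913 0.05445902 0.33544023] [179.8614013    0.2545609   30.34071655] [  9.91620366   5.3586932  -25.73940233 108.21050152   2.73683241
  67.19477771 -76.45456384] [ 0.48769849 -0.68370114 -0.93683037]
```

View pics/c3.png

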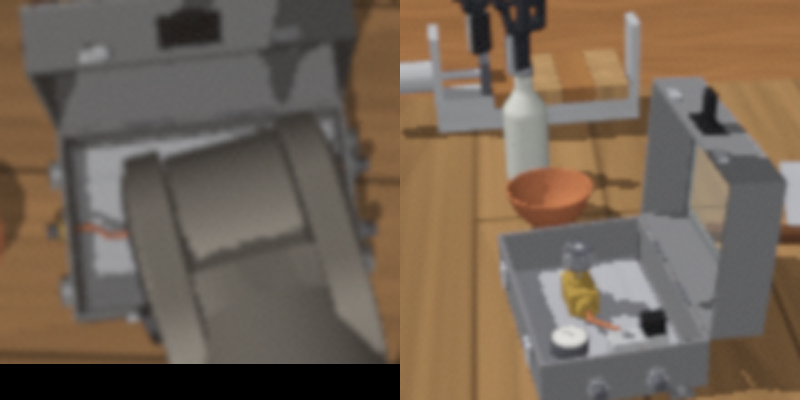

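The cover stands open, with its tab up at crop (710,110). In the side crop the knob is at (575,255), about pixel (315.6,195), and the arm hides it from above. I'll triangulate it using the earlier top picture.

Run:
```python
from h import *
T=vision.snapshot("top");S=vision.snapshot("side")
t0=cv2.imread("pics/top0.png");
c=cv2.HoughCircles(cv2.resize(cv2.cvtColor(t0[195:217,290:315],6),None,fx=8,fy=8,interpolation=2),cv2.HOUGH_GRADIENT,1.5,200,param1=60,param2=12,minRadius=28,maxRadius=60)
print(c if c is None else (c[0,:2]/8+[290,195,0]-[.44,.44,0]))
for a in((302.2,205.8),):
  for b in((315.6,191.5),(315.6,193.),(315.6,195.)): print(b,tri(T,a,S,b))
X=np.array([.5457,.120,.083]);print(proj(T,X),proj(S,X))
cv2.imwrite("pics/k.png",np.hstack([cv2.resize(t0[190:220,285:325],(400,300),interpolation=2),cv2.resize(S["frame"][180:210,295:335],(400,300),interpolation=2)]))
```

```text
None
(315.6, 191.5) (array([0.5397139 , 0.11801225, 0.08562681]), np.float64(0.00026093688528502326))
(315.6, 193.0) (array([0.53996454, 0.11827765, 0.08050915]), np.float64(0.0009999836624256231))
(315.6, 195.0) (array([0.54030055, 0.11863267, 0.07364664]), np.float64(0.0019911692155280374))
[301.6814655  204.05261542] [317.68832942 191.80048744]
```

View pics/k.png

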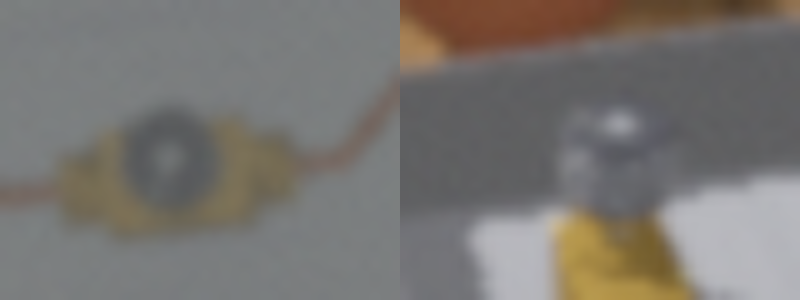

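>>> carry_out:
  increments:
    - {"x": 0, "y": 0, "z": 0, "rx": 0, "ry": 0, "rz": -1, "hand": 60}
    - {"x": 0, "y": 0, "z": 0, "rx": 0, "ry": 0, "rz": -1, "hand": 60}
    - {"x": 0, "y": 0, "z": 0, "rx": 0, "ry": 0, "rz": -1, "hand": 60}
    - {"x": 0, "y": 0, "z": 0, "rx": 0, "ry": 0, "rz": -1, "hand": 60}
    - {"x": 0, "y": 0, "z": 0, "rx": 0, "ry": 0, "rz": -1, "hand": 60}

```text
t: 7.58
tool_pos: [0.476, 0.058, 0.3357]
tool_rot: [-180.0, -0.0, 53.3]
ft_force: [-0.0, 0.2, -0.8]
finger_gap: 0.0602
grasp_force: 0.0
```

>>> carry_out:
  increments:
    - {"x": 0, "y": 0, "z": 0, "rx": 0, "ry": 0, "rz": -1, "hand": 60}
    - {"x": 0, "y": 0, "z": 0, "rx": 0, "ry": 0, "rz": -1, "hand": 60}
    - {"x": 0, "y": 0, "z": 0, "rx": 0, "ry": 0, "rz": -1, "hand": 60}
    - {"x": 0, "y": 0, "z": 0, "rx": 0, "ry": 0, "rz": -1, "hand": 60}
    - {"x": 0, "y": 0, "z": 0, "rx": 0, "ry": 0, "rz": -1, "hand": 60}

```text
t: 8.0
tool_pos: [0.476, 0.058, 0.3356]
tool_rot: [-180.0, -0.0, 76.2]
ft_force: [-0.5, 0.1, 0.4]
finger_gap: 0.0597
grasp_force: 0.0
```

>>> carry_out:
  increments:
    - {"x": 0, "y": 0, "z": 0, "rx": 0, "ry": 0, "rz": -1, "hand": 60}
    - {"x": 0, "y": 0, "z": 0, "rx": 0, "ry": 0, "rz": -1, "hand": 60}
    - {"x": 0, "y": 0, "z": 0, "rx": 0, "ry": 0, "rz": -1, "hand": 60}
    - {"x": 0, "y": 0, "z": 0, "rx": 0, "ry": 0, "rz": -1, "hand": 60}
    - {"x": 0, "y": 0, "z": 0, "rx": 0, "ry": 0, "rz": -1, "hand": 60}

```text
t: 8.42
tool_pos: [0.476, 0.058, 0.3357]
tool_rot: [180.0, -0.0, 99.1]
ft_force: [0.1, 0.4, 0.5]
finger_gap: 0.06
grasp_force: 0.0
```

>>> carry_out:
  increments:
    - {"x": 0, "y": 0, "z": 0, "rx": 0, "ry": 0, "rz": -1, "hand": 60}
    - {"x": 0, "y": 0, "z": 0, "rx": 0, "ry": 0, "rz": -1, "hand": 60}
    - {"x": 0, "y": 0, "z": 0, "rx": 0, "ry": 0, "rz": -1, "hand": 60}
    - {"x": 0, "y": 0, "z": 0, "rx": 0, "ry": 0, "rz": -1, "hand": 60}
    - {"x": 0, "y": 0, "z": 0, "rx": 0, "ry": 0, "rz": -1, "hand": 60}

```text
t: 8.83
tool_pos: [0.476, 0.058, 0.3357]
tool_rot: [180.0, -0.0, 122.0]
ft_force: [-0.5, 0.4, 0.6]
finger_gap: 0.06
grasp_force: 0.0
```

>>> carry_out:
  increments:
    - {"x": 0, "y": 0, "z": 0, "rx": 0, "ry": 0, "rz": -1, "hand": 60}
    - {"x": 0, "y": 0, "z": 0, "rx": 0, "ry": 0, "rz": -1, "hand": 60}
    - {"x": 0, "y": 0, "z": 0, "rx": 0, "ry": 0, "rz": -1, "hand": 60}
    - {"x": 0, "y": 0, "z": 0, "rx": 0, "ry": 0, "rz": -1, "hand": 60}
    - {"x": 0, "y": 0, "z": 0, "rx": 0, "ry": 0, "rz": -1, "hand": 60}

```text
t: 9.25
tool_pos: [0.476, 0.0579, 0.3357]
tool_rot: [179.9, -0.0, 144.9]
ft_force: [0.4, 0.3, 0.0]
finger_gap: 0.06
grasp_force: 0.0
```

>>> carry_out:
  increments:
    - {"x": 0, "y": 0, "z": 0, "rx": 0, "ry": 0, "rz": -1, "hand": 60}
    - {"x": 0, "y": 0, "z": 0, "rx": 0, "ry": 0, "rz": -1, "hand": 60}
    - {"x": 0, "y": 0, "z": 0, "rx": 0, "ry": 0, "rz": -1, "hand": 60}
    - {"x": 0, "y": 0, "z": 0, "rx": 0, "ry": 0, "rz": -1, "hand": 60}
    - {"x": 0, "y": 0, "z": 0, "rx": 0, "ry": 0, "rz": -1, "hand": 60}

```text
t: 9.67
tool_pos: [0.476, 0.0579, 0.3357]
tool_rot: [179.9, 0.0, 167.9]
ft_force: [0.1, 0.2, -0.5]
finger_gap: 0.06
grasp_force: 0.0
```

>>> carry_out:
  increments:
    - {"x": 0, "y": 0, "z": 0, "rx": 0, "ry": 0, "rz": -1, "hand": 60}
    - {"x": 0, "y": 0, "z": 0, "rx": 0, "ry": 0, "rz": -1, "hand": 60}
    - {"x": 0, "y": 0, "z": 0, "rx": 0, "ry": 0, "rz": -1, "hand": 60}
    - {"x": 0, "y": 0, "z": 0, "rx": 0, "ry": 0, "rz": 0, "hand": 60}
    - {"x": 0, "y": 0, "z": 0, "rx": 0, "ry": 0, "rz": 0, "hand": 60}

```text
t: 10.08
tool_pos: [0.4757, 0.0578, 0.3356]
tool_rot: [180.0, 0.0, -178.7]
ft_force: [0.5, 0.9, 0.2]
finger_gap: 0.06
grasp_force: 0.0
```

```bash
cat >> h.py <<'E'
def go(X):
    s=pose();R=cv2.Rodrigues(np.zeros(3))[0]
    from scipy.spatial.transform import Rotation as Q
    R=Q.from_euler("xyz",s["tool_rot"],degrees=True).as_matrix()
    print(s['t'],s['tool_pos'],s['tool_rot'].round(1),s['joint_positions'].round(1),s['ft_force'].round(1),s['ft_torque'].round(3),"units",(R.T@(np.array(X)-s['tool_pos'])/.04).round(2))
E
python3 -c "
from h import *
go([.543,.119,.2])"
```

```text
10.0833 [0.47567262 0.05776217 0.33563231] [ 180.     0.  -178.7] [ 19.9   7.2 -36.9 106.9   4.6  67.4  72.7] [0.5 0.9 0.2] [-0.023  0.025 -0.049] units [-1.72  1.49  3.39]
```

>>> carry_out:
  increments:
    - {"x": -0.43, "y": 0.38, "z": 0.4, "rx": 0, "ry": 0, "rz": 0, "hand": 60}
    - {"x": -0.43, "y": 0.37, "z": 0.8, "rx": 0, "ry": 0, "rz": 0, "hand": 60}
    - {"x": -0.43, "y": 0.37, "z": 0.8, "rx": 0, "ry": 0, "rz": 0, "hand": 60}
    - {"x": -0.43, "y": 0.37, "z": 0.8, "rx": 0, "ry": 0, "rz": 0, "hand": 60}
    - {"x": 0, "y": 0, "z": 0.6, "rx": 0, "ry": 0, "rz": 0, "hand": 60}

```text
t: 10.5
tool_pos: [0.5441, 0.1224, 0.1972]
tool_rot: [179.8, 0.0, -178.6]
ft_force: [-0.4, 0.6, 0.4]
finger_gap: 0.0598
grasp_force: 0.0
```

>>> carry_out:
  increments:
    - {"x": 0, "y": 0, "z": 0.5, "rx": 0, "ry": 0, "rz": 0, "hand": 60}
    - {"x": 0, "y": 0, "z": 0.5, "rx": 0, "ry": 0, "rz": 0, "hand": 60}
    - {"x": 0, "y": 0, "z": 0, "rx": 0, "ry": 0, "rz": 0, "hand": 60}
    - {"x": 0, "y": 0, "z": 0, "rx": 0, "ry": 0, "rz": 0, "hand": 60}
    - {"x": 0, "y": 0, "z": 0, "rx": 0, "ry": 0, "rz": 0, "hand": 60}

```text
t: 10.92
tool_pos: [0.543, 0.1193, 0.1608]
tool_rot: [180.0, 0.1, -178.6]
ft_force: [0.4, -0.0, 0.9]
finger_gap: 0.0598
grasp_force: 0.0
```

```bash
python3 -c "
from h import *
go([.543,.119,.076])
S=vision.snapshot('side');F=S['frame'].copy()
print(proj(S,np.array([.543,.119,.083])),proj(S,pose()['tool_pos']))
cv2.imwrite('pics/c4.png',cv2.resize(F[130:250,260:380],(600,600),interpolation=2))
"
```

```text
10.9167 [0.54298239 0.11932097 0.16079098] [ 1.800e+02  1.000e-01 -1.786e+02] [  8.5  26.3 -34.7 108.7  19.   50.6  55.8] [ 0.4 -0.   0.9] [-0.008  0.003  0.042] units [ 0.   -0.01  2.12]
[316.78114248 192.03421971] [316.14287782 167.75773201]
```

View pics/c4.png

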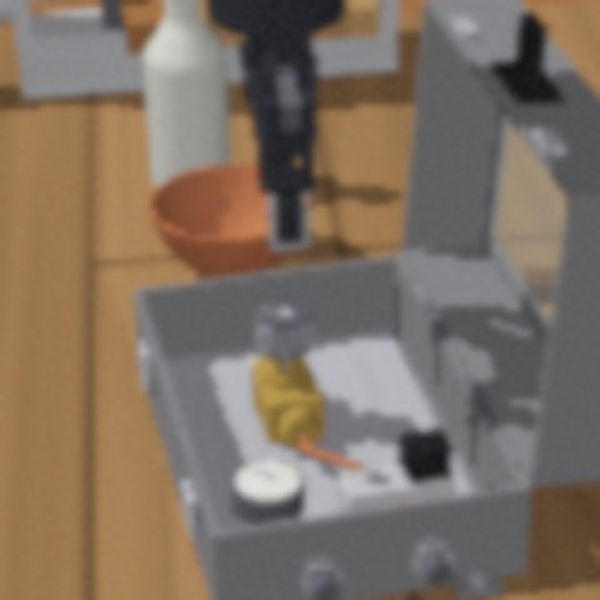

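The gripper hangs over the knob: fingertip at crop (290,240), knob at (284,330), with the cover upright and the bowl undisturbed. I'll turn back a little for wrist range, then descend and grip.

>>> carry_out:
  increments:
    - {"x": 0, "y": 0, "z": 0, "rx": 0, "ry": 0, "rz": -1, "hand": 60}
    - {"x": 0, "y": 0, "z": 0, "rx": 0, "ry": 0, "rz": -1, "hand": 60}
    - {"x": 0, "y": 0, "z": 0, "rx": 0, "ry": 0, "rz": -1, "hand": 60}
    - {"x": 0, "y": 0, "z": 0.5, "rx": 0, "ry": 0, "rz": -1, "hand": 60}
    - {"x": 0, "y": 0, "z": 0.5, "rx": 0, "ry": 0, "rz": -1, "hand": 60}

```text
t: 11.38
tool_pos: [0.5444, 0.1192, 0.1221]
tool_rot: [-179.9, 0.3, -155.5]
ft_force: [-0.3, 0.6, -0.2]
finger_gap: 0.0598
grasp_force: 0.0
```

>>> carry_out:
  increments:
    - {"x": 0, "y": 0, "z": 0.5, "rx": 0, "ry": 0, "rz": 0, "hand": 60}
    - {"x": 0, "y": 0, "z": 0.4, "rx": 0, "ry": 0, "rz": 0, "hand": 60}
    - {"x": 0, "y": 0, "z": 0.2, "rx": 0, "ry": 0, "rz": 0, "hand": 60}
    - {"x": 0, "y": 0, "z": 0, "rx": 0, "ry": 0, "rz": 0, "hand": 60}
    - {"x": 0, "y": 0, "z": 0, "rx": 0, "ry": 0, "rz": 0, "hand": 60}

```text
t: 11.8
tool_pos: [0.5429, 0.1191, 0.0767]
tool_rot: [-180.0, 0.1, -155.6]
ft_force: [0.1, -0.2, 0.4]
finger_gap: 0.0597
grasp_force: 0.0
```

>>> carry_out:
  increments:
    - {"x": 0, "y": 0, "z": 0, "rx": 0, "ry": 0, "rz": 0, "hand": 25}
    - {"x": 0, "y": 0, "z": 0, "rx": 0, "ry": 0, "rz": 0, "hand": 25}
    - {"x": 0, "y": 0, "z": 0, "rx": 0, "ry": 0, "rz": 0, "hand": 25}
    - {"x": 0, "y": 0, "z": 0, "rx": 0, "ry": 0, "rz": 0, "hand": 25}
    - {"x": 0, "y": 0, "z": 0, "rx": 0, "ry": 0, "rz": 0, "hand": 25}
  squeeze: 30

```text
t: 12.22
tool_pos: [0.5431, 0.1189, 0.0771]
tool_rot: [-179.9, 0.1, -155.6]
ft_force: [-0.2, -1.3, 5.3]
finger_gap: 0.0313
grasp_force: 29.4
```

```bash
python3 -c "
from h import *
go([.543,.119,.076])"
```

```text
12.2167 [0.54309991 0.11892708 0.07708074] [-1.799e+02  1.000e-01 -1.556e+02] [  8.8  34.1 -35.7 111.5  28.6  43.3  70.9] [-0.2 -1.3  5.3] [-0.209  0.131  0.006] units [0.   0.   0.03]
```

>>> carry_out:
  increments:
    - {"x": 0, "y": 0, "z": 0, "rx": 0, "ry": 0, "rz": 1, "hand": 25}
    - {"x": 0, "y": 0, "z": 0, "rx": 0, "ry": 0, "rz": 1, "hand": 25}
    - {"x": 0, "y": 0, "z": 0, "rx": 0, "ry": 0, "rz": 1, "hand": 25}
    - {"x": 0, "y": 0, "z": 0, "rx": 0, "ry": 0, "rz": 1, "hand": 25}
    - {"x": 0, "y": 0, "z": 0, "rx": 0, "ry": 0, "rz": 1, "hand": 25}

```text
t: 12.63
tool_pos: [0.5432, 0.1187, 0.077]
tool_rot: [-180.0, 0.1, -178.7]
ft_force: [-0.2, -1.9, 4.0]
finger_gap: 0.0309
grasp_force: 29.3
```

```bash
python3 -c "
from h import *
go([.543,.119,.076])"
```

```text
12.6333 [0.54315417 0.11867037 0.07698365] [-1.800e+02  1.000e-01 -1.787e+02] [  4.7  32.7 -30.2 111.8  24.2  41.7  51.4] [-0.2 -1.9  4. ] [-0.333  0.056  0.098] units [0.   0.01 0.02]
```

>>> carry_out:
  increments:
    - {"x": 0, "y": 0, "z": 0, "rx": 0, "ry": 0, "rz": 1, "hand": 25}
    - {"x": 0, "y": 0, "z": 0, "rx": 0, "ry": 0, "rz": 1, "hand": 25}
    - {"x": 0, "y": 0, "z": 0, "rx": 0, "ry": 0, "rz": 1, "hand": 25}
    - {"x": 0, "y": 0, "z": 0, "rx": 0, "ry": 0, "rz": 1, "hand": 25}
    - {"x": 0, "y": 0, "z": 0, "rx": 0, "ry": 0, "rz": 1, "hand": 25}

```text
t: 13.05
tool_pos: [0.5431, 0.1185, 0.0769]
tool_rot: [180.0, 0.1, 158.3]
ft_force: [0.1, -1.2, 3.4]
finger_gap: 0.0312
grasp_force: 29.4
```

>>> carry_out:
  increments:
    - {"x": 0, "y": 0, "z": 0, "rx": 0, "ry": 0, "rz": 1, "hand": 25}
    - {"x": 0, "y": 0, "z": 0, "rx": 0, "ry": 0, "rz": 1, "hand": 25}
    - {"x": 0, "y": 0, "z": 0, "rx": 0, "ry": 0, "rz": 1, "hand": 25}
    - {"x": 0, "y": 0, "z": 0, "rx": 0, "ry": 0, "rz": 1, "hand": 25}
    - {"x": 0, "y": 0, "z": 0, "rx": 0, "ry": 0, "rz": 1, "hand": 25}

```text
t: 13.47
tool_pos: [0.543, 0.1183, 0.0767]
tool_rot: [179.9, 0.1, 135.4]
ft_force: [0.7, -2.2, 3.3]
finger_gap: 0.0312
grasp_force: 29.4
```

>>> carry_out:
  increments:
    - {"x": 0, "y": 0, "z": 0, "rx": 0, "ry": 0, "rz": 1, "hand": 25}
    - {"x": 0, "y": 0, "z": 0, "rx": 0, "ry": 0, "rz": 1, "hand": 25}
    - {"x": 0, "y": 0, "z": 0, "rx": 0, "ry": 0, "rz": 1, "hand": 25}
    - {"x": 0, "y": 0, "z": 0, "rx": 0, "ry": 0, "rz": 1, "hand": 25}
    - {"x": 0, "y": 0, "z": 0, "rx": 0, "ry": 0, "rz": 1, "hand": 25}

```text
t: 13.88
tool_pos: [0.5428, 0.1182, 0.0766]
tool_rot: [179.9, 0.1, 112.5]
ft_force: [0.2, -2.8, 1.5]
finger_gap: 0.0309
grasp_force: 29.5
```

```bash
python3 -c "
from h import *
go([.543,.119,.076])"
```

```text
13.8833 [0.54279382 0.11820389 0.07661924] [1.799e+02 1.000e-01 1.125e+02] [ -8.4  30.1 -13.2 112.7  10.7  38.3  -5.8] [ 0.2 -2.8  1.5] [-0.5    0.034  0.061] units [0.02 0.01 0.02]
```

>>> carry_out:
  increments:
    - {"x": 0, "y": 0, "z": 0, "rx": 0, "ry": 0, "rz": 1, "hand": 25}
    - {"x": 0, "y": 0, "z": 0, "rx": 0, "ry": 0, "rz": 1, "hand": 25}
    - {"x": 0, "y": 0, "z": 0, "rx": 0, "ry": 0, "rz": 1, "hand": 25}
    - {"x": 0, "y": 0, "z": 0, "rx": 0, "ry": 0, "rz": 1, "hand": 25}
    - {"x": 0, "y": 0, "z": 0, "rx": 0, "ry": 0, "rz": 1, "hand": 25}

```text
t: 14.3
tool_pos: [0.5426, 0.1182, 0.0765]
tool_rot: [179.9, 0.0, 89.6]
ft_force: [0.2, -2.9, 1.1]
finger_gap: 0.0308
grasp_force: 29.5
```

```bash
python3 -c "
from h import *
go([.543,.119,.076])"
```

```text
14.3 [0.54259388 0.1181742  0.07651545] [179.9   0.   89.6] [-13.   29.7  -7.3 113.    6.   37.6 -24.6] [ 0.2 -2.9  1.1] [-0.525  0.111  0.072] units [0.02 0.01 0.01]
```

>>> carry_out:
  increments:
    - {"x": 0, "y": 0, "z": 0, "rx": 0, "ry": 0, "rz": 1, "hand": 25}
    - {"x": 0, "y": 0, "z": 0, "rx": 0, "ry": 0, "rz": 1, "hand": 25}
    - {"x": 0, "y": 0, "z": 0, "rx": 0, "ry": 0, "rz": 1, "hand": 25}
    - {"x": 0, "y": 0, "z": 0, "rx": 0, "ry": 0, "rz": 1, "hand": 25}
    - {"x": 0, "y": 0, "z": 0, "rx": 0, "ry": 0, "rz": 1, "hand": 25}

```text
t: 14.72
tool_pos: [0.5424, 0.1182, 0.0764]
tool_rot: [180.0, 0.0, 66.7]
ft_force: [-0.1, -2.2, 1.3]
finger_gap: 0.031
grasp_force: 29.5
```

```bash
python3 -c "
from h import *
go([.543,.119,.076])"
```

```text
14.7167 [0.54240191 0.11819657 0.07637702] [180.    0.   66.7] [-17.6  29.5  -1.4 113.4   1.2  37.1 -43.2] [-0.1 -2.2  1.3] [-0.493  0.065  0.011] units [0.02 0.01 0.01]
```

>>> carry_out:
  increments:
    - {"x": 0, "y": 0, "z": 0, "rx": 0, "ry": 0, "rz": 1, "hand": 25}
    - {"x": 0, "y": 0, "z": 0, "rx": 0, "ry": 0, "rz": 1, "hand": 25}
    - {"x": 0, "y": 0, "z": 0, "rx": 0, "ry": 0, "rz": 1, "hand": 25}
    - {"x": 0, "y": 0, "z": 0, "rx": 0, "ry": 0, "rz": 1, "hand": 25}
    - {"x": 0, "y": 0, "z": 0, "rx": 0, "ry": 0, "rz": 1, "hand": 25}

```text
t: 15.13
tool_pos: [0.5429, 0.1189, 0.0764]
tool_rot: [179.9, -0.1, 43.9]
ft_force: [3.9, 0.4, -2.7]
finger_gap: 0.0311
grasp_force: 29.9
```

```bash
python3 -c "
from h import *
go([.543,.119,.076])"
```

```text
15.1333 [0.54285579 0.11892539 0.0763908 ] [ 1.799e+02 -1.000e-01  4.390e+01] [-22.3  29.6   4.5 113.7  -3.7  36.8 -61.6] [ 3.9  0.4 -2.7] [ 0.081 -0.708  0.69 ] units [0.   0.   0.01]
```

>>> carry_out:
  increments:
    - {"x": 0, "y": 0, "z": 0, "rx": 0, "ry": 0, "rz": 1, "hand": 25}
    - {"x": 0, "y": 0, "z": 0, "rx": 0, "ry": 0, "rz": 0.5, "hand": 25}
    - {"x": 0, "y": 0, "z": 0, "rx": 0, "ry": 0, "rz": 0, "hand": 25}
    - {"x": 0, "y": 0, "z": 0, "rx": 0, "ry": 0, "rz": 0, "hand": 25}
    - {"x": 0, "y": 0, "z": 0, "rx": 0, "ry": 0, "rz": 0, "hand": 25}

```text
t: 15.55
tool_pos: [0.5439, 0.1197, 0.0765]
tool_rot: [179.9, -0.2, 37.3]
ft_force: [4.8, 0.9, -3.5]
finger_gap: 0.0312
grasp_force: 30.3
```

```bash
python3 -c "
from h import *
go([.543,.119,.076])"
```

```text
15.55 [0.54389131 0.11969143 0.07648169] [179.9  -0.2  37.3] [-23.7  29.7   6.2 113.7  -5.1  36.6 -66.9] [ 4.8  0.9 -3.5] [ 0.177 -1.094  0.57 ] units [-0.03  0.    0.01]
```

>>> carry_out:
  increments:
    - {"x": 0, "y": 0, "z": 0, "rx": 0, "ry": 0, "rz": 0, "hand": 45}
    - {"x": 0, "y": 0, "z": 0, "rx": 0, "ry": 0, "rz": 0, "hand": 45}
    - {"x": 0, "y": 0, "z": 0, "rx": 0, "ry": 0, "rz": 0, "hand": 45}
    - {"x": 0, "y": 0, "z": 0, "rx": 0, "ry": 0, "rz": 0, "hand": 45}
    - {"x": 0, "y": 0, "z": 0, "rx": 0, "ry": 0, "rz": 0, "hand": 45}

```text
t: 15.97
tool_pos: [0.5419, 0.1188, 0.0757]
tool_rot: [-180.0, 0.0, 37.1]
ft_force: [-0.6, 0.6, 1.9]
finger_gap: 0.0451
grasp_force: 0.0
```

>>> carry_out:
  increments:
    - {"x": 0, "y": 0, "z": 0, "rx": 0, "ry": 0, "rz": 0, "hand": 25}
    - {"x": 0, "y": 0, "z": 0, "rx": 0, "ry": 0, "rz": 0, "hand": 25}
    - {"x": 0, "y": 0, "z": 0, "rx": 0, "ry": 0, "rz": 0, "hand": 25}
    - {"x": 0, "y": 0, "z": 0, "rx": 0, "ry": 0, "rz": 0, "hand": 25}
    - {"x": 0, "y": 0, "z": 0, "rx": 0, "ry": 0, "rz": 0, "hand": 25}

```text
t: 16.38
tool_pos: [0.5423, 0.1184, 0.0759]
tool_rot: [180.0, 0.0, 37.1]
ft_force: [0.2, -3.1, 4.7]
finger_gap: 0.0308
grasp_force: 29.6
```

```bash
python3 -c "
from h import *
go([.543,.119,.076])"
```

```text
16.3833 [0.54227731 0.1184233  0.07589632] [180.    0.   37.1] [-23.7  29.7   6.3 113.8  -5.2  36.8 -67. ] [ 0.2 -3.1  4.7] [-0.476  0.084  0.049] units [ 0.02 -0.   -0.  ]
```

The wrist torque jumped to about 0.6–0.7 N m and stayed there, so the knob is on its seat. I've re-gripped to release the wind-up. Next is the quarter turn back.

>>> carry_out:
  increments:
    - {"x": 0, "y": 0, "z": 0, "rx": 0, "ry": 0, "rz": -1, "hand": 25}
    - {"x": 0, "y": 0, "z": 0, "rx": 0, "ry": 0, "rz": -1, "hand": 25}
    - {"x": 0, "y": 0, "z": 0, "rx": 0, "ry": 0, "rz": -1, "hand": 25}
    - {"x": 0, "y": 0, "z": 0, "rx": 0, "ry": 0, "rz": -1, "hand": 25}
    - {"x": 0, "y": 0, "z": 0, "rx": 0, "ry": 0, "rz": -1, "hand": 25}
  squeeze: 40

```text
t: 16.8
tool_pos: [0.5424, 0.1183, 0.0761]
tool_rot: [180.0, 0.0, 60.2]
ft_force: [0.1, -3.2, 5.3]
finger_gap: 0.0307
grasp_force: 39.3
```

>>> carry_out:
  increments:
    - {"x": 0, "y": 0, "z": 0, "rx": 0, "ry": 0, "rz": -1, "hand": 25}
    - {"x": 0, "y": 0, "z": 0, "rx": 0, "ry": 0, "rz": -1, "hand": 25}
    - {"x": 0, "y": 0, "z": 0, "rx": 0, "ry": 0, "rz": -1, "hand": 25}
    - {"x": 0, "y": 0, "z": 0, "rx": 0, "ry": 0, "rz": -1, "hand": 25}
    - {"x": 0, "y": 0, "z": 0, "rx": 0, "ry": 0, "rz": -1, "hand": 25}

```text
t: 17.22
tool_pos: [0.5425, 0.1183, 0.0761]
tool_rot: [180.0, 0.0, 83.1]
ft_force: [-0.4, -3.0, 5.6]
finger_gap: 0.0308
grasp_force: 39.3
```

>>> carry_out:
  increments:
    - {"x": 0, "y": 0, "z": 0, "rx": 0, "ry": 0, "rz": -1, "hand": 25}
    - {"x": 0, "y": 0, "z": 0, "rx": 0, "ry": 0, "rz": -1, "hand": 25}
    - {"x": 0, "y": 0, "z": 0, "rx": 0, "ry": 0, "rz": -1, "hand": 25}
    - {"x": 0, "y": 0, "z": 0, "rx": 0, "ry": 0, "rz": -1, "hand": 25}
    - {"x": 0, "y": 0, "z": 0, "rx": 0, "ry": 0, "rz": -1, "hand": 25}

```text
t: 17.63
tool_pos: [0.5427, 0.1183, 0.0763]
tool_rot: [180.0, 0.0, 106.0]
ft_force: [-0.4, -3.0, 6.2]
finger_gap: 0.0312
grasp_force: 39.3
```

>>> carry_out:
  increments:
    - {"x": 0, "y": 0, "z": 0, "rx": 0, "ry": 0, "rz": -1, "hand": 25}
    - {"x": 0, "y": 0, "z": 0, "rx": 0, "ry": 0, "rz": -1, "hand": 25}
    - {"x": 0, "y": 0, "z": 0, "rx": 0, "ry": 0, "rz": -1, "hand": 25}
    - {"x": 0, "y": 0, "z": 0, "rx": 0, "ry": 0, "rz": -1, "hand": 25}
    - {"x": 0, "y": 0, "z": 0, "rx": 0, "ry": 0, "rz": -0.7, "hand": 25}

```text
t: 18.05
tool_pos: [0.5429, 0.1183, 0.0764]
tool_rot: [180.0, 0.1, 127.6]
ft_force: [-0.0, -1.9, 6.5]
finger_gap: 0.0312
grasp_force: 39.4
```

>>> carry_out:
  increments:
    - {"x": 0, "y": 0, "z": 0, "rx": 0, "ry": 0, "rz": 0, "hand": 25}
    - {"x": 0, "y": 0, "z": 0, "rx": 0, "ry": 0, "rz": 0, "hand": 25}
    - {"x": 0, "y": 0, "z": 0, "rx": 0, "ry": 0, "rz": 0, "hand": 25}
    - {"x": 0, "y": 0, "z": 0, "rx": 0, "ry": 0, "rz": 0, "hand": 25}
    - {"x": 0, "y": 0, "z": 0, "rx": 0, "ry": 0, "rz": 0, "hand": 25}

```text
t: 18.47
tool_pos: [0.5429, 0.1183, 0.0764]
tool_rot: [180.0, 0.1, 127.4]
ft_force: [0.1, -3.0, 7.6]
finger_gap: 0.0308
grasp_force: 39.5
```

```bash
python3 -c "
from h import *
go([.543,.119,.076])
S=vision.snapshot('side');T=vision.snapshot('top')
cv2.imwrite('pics/c5.png',np.hstack([cv2.resize(S['frame'][110:290,260:400],(467,600)),cv2.resize(T['frame'][140:250,275:335],(327,600))]))
"
```

```text
18.4667 [0.542877   0.11832593 0.07639361] [1.800e+02 1.000e-01 1.274e+02] [ -5.4  30.5 -17.  112.5  13.8  38.9   6.4] [ 0.1 -3.   7.6] [-0.663  0.089  0.069] units [0.01 0.01 0.01]
```

View pics/c5.png

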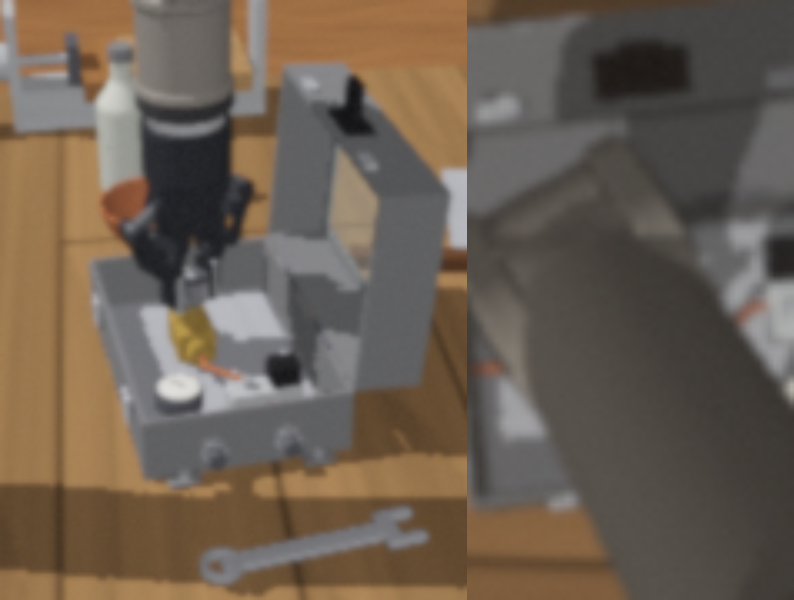

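The cover stands open on its stop with the arm clear of it. The fingers hold the knob at side crop (195,285), 90.3° back from the seat, and nothing around the box has moved.

```bash
python3 -c "
from workcell import job
print(job.job_done())"
```

```text
the job is handed in; nothing more can be done
None
```

The cover is open on its stop, and the knob was screwed to its seat and backed off about 90° by wrist angle. The gripper still holds it there, and the job is handed in; no verdict came back.

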